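# Clear the bar caster's catch tray and start the next cycle

### The job

Clear the casting machine's sloping catch tray: lay the two full-length wax bars flat on the floor of the grey tote, not on top of each other, and lay the short, half-poured one flat in the aluminium remelt pan. Set them down gently rather than dropping them, and leave the saucepan, jar and scraper alone. Only when the tray is empty and all three lie in place, press the machine's cycle lever fully down so that it stays there, and back off.

Things in the scene. Friction and masses are not known exactly. Their poses are not given: they have to be found in the camera images.
- caster: Grey bench-top casting machine with a sloping steel catch tray on its robot side; fixed. Origin on the bench, z up, x from tray to machine (up the slope), y along the tray's width. Machine box: x 75 to 275, y +-165, 200 mm high.
- tray_foot (a point): Mid-width of the low edge of the tray floor, at caster x=-75, y=0, z=35 mm; axes as the caster's. From here the flat floor rises at 30 degrees towards caster +x for 165 mm. A lip 14 mm high (square to the floor), 5 mm thick, stands here. Tray 330 mm wide inside, side walls 25 mm high.
- rail_mid (a point): Middle of a round guard rail (radius 9 mm) along caster y above the tray, at caster x=8, z=185 mm, on posts (radius 8 mm) at y=+-180 mm. It bars the way straight down: lean the tool so that the fingers come in square to the slope, from the robot's side below the rail; castings come out the same way.
- lever (a joint): Cycle lever at the tray's right (-y) side, hinged about the caster's y axis at caster x=30, y=-207, z=100 mm, arm 135 mm long pointing to caster -x. 0 = up (arm 20 degrees above level), 0.6 rad = fully down on its stop (about 14 degrees below level). No spring: it has friction (about 4 N at the pad) and stays where it is left. Starts between 0 and 0.1.
- lever_pad (a point): Centre of the upper face of the black pad (45 mm along the arm, 34 mm wide, 12 mm thick) at the lever's free end; press it down about 80 mm. About 150 mm up when the lever is up, 70 mm when down.
- bar_a_mid (a point): Centre of one full ivory wax bar, 120 x 36 x 30 mm (x length, y width, z thickness), about 0.12 kg. Starts on the tray floor, low end against the lip, x straight up the slope, z square to it. The three castings lie side by side in any order, centre lines 79 to 111 mm apart, outer ones 40 mm or more clear of the side walls.
- bar_b_mid (a point): Centre of the other full wax bar, the same in every way as bar_a.
- stub_mid (a point): Centre of the short, half-poured wax casting, 65 x 36 x 30 mm (x, y, z), same material, about 0.065 kg; lies in the tray like the bars, low end against the lip.
- tote: Loose grey plastic open tote, outside 165 (x) x 200 (y) x 60 mm high, walls and floor 5 mm, rim lip 6 mm out; 0.8 kg. Origin at the centre of its underside on the bench, z up. Room for both bars side by side, each along x.
- pan: Loose square aluminium remelt pan, outside 130 x 130 x 40 mm high, walls and floor 4 mm; 0.5 kg. Origin at the centre of its underside on the bench, z up. Tote and pan stand side by side, right of the caster, either way round.
- bar_a: The first full bar's body; its origin is the middle of the lower edge at its low end (point bar_a_mid is its centre).
- bar_b: The second full bar's body, origin as for bar_a.
- stub: The short casting's body, origin as for bar_a.
- saucepan: Bystander: lidded steel saucepan, 144 mm across, 190 mm over its handles, 109 mm high, beyond the tote. Origin under its centre.
- jar: Bystander: jar with a steel cap, 64 mm across, 85 mm high, beyond the tote and pan. Origin under its centre.
- scraper: Bystander: flat spatula 200 mm long lying near the robot base, on the bench.

How it is judged:
By the outcome, as a careful person would: the job done as asked, in the order asked, and still so for the second after the job is handed in, with the robot touching nothing.
It also fails if it takes over 72 s, if anything falls off the work surface, if the arm or the gripper's body presses on something with over 40 N, if the wrist force passes 120 N, or if a joint passes its speed limit or range.

### The arm

A 7-joint arm with a two-finger parallel gripper is mounted at the origin on the work surface. World frame = base frame: x ahead of the robot, y to its left, z up, the work surface at z = 0. Lengths are in mm, angles in rad, forces in N, time in s.
With the tool pointing down it reaches from about 425 to 875 mm from the base axis. Payload 9.9 kg.
Tool frame: the origin (TCP) lies at the very end of the fingers, on their centre line; the grasp point (between the pads) lies 19 mm behind it; z points along the fingers, y is the line along which they close (so a half turn about z gives the same grasp; the last joint's range is limited). The gripper opens to 85 mm and grips with 20 to 120 N. Pads are 22 mm wide; open, the fingers measure 114 mm over their backs; the gripper's body (76 mm by 85 mm) begins 54 mm behind the grasp point. The pads swing forward as they close: fully open they stand 13 mm farther back than shut.
Start: joints at [-0.084, 0.576, 0.025, 1.437, -0.015, 1.129, -0.057], TCP at [675.003, 0.006, 231.289] pointing down, gripper open.
Joint ranges: [-2.76, 2.76], [-0.34, 2.15], [-1.52, 1.57], [0.19, 2.46], [-1.09, 4.23], [0.17, 1.99], [-2.82, 2.82]. Speed limits (rad/s): [2.22, 2.22, 3.01, 3.01, 3.14, 3.14, 3.14].

### API

Orientations are given as a rotation vector (axis times angle).
In Python, from station import get_state, get_image, calibration, close_job, silhouettes, landmark_of gives the robot as it stands.
- The arm moves only by the shell command python3 -m inch 'ROWS' [FORCE]. ROWS is JSON, a list of rows, each a list of 7 numbers: the finger opening in mm, from 0 to 85.4, then the shift along the tool's x, y, z in mm, then the turn, a rotation vector about the tool's x, y, z in rad. In form: [[gripper, dx, dy, dz, wx, wy, wz], ...]. A call has 1 to 5 rows; each row shifts and turns the commanded pose from where the row before left it, along the tool's axes as they then stand; what a row does not reach is not made up. A row lasts 1/12 s, in which the tool goes at most 41.7 mm and 7.16 degrees, less where a joint would pass 70% of its speed; a pose out of reach is approached as far as the arm can. A call with a gripper value outside its range is refused whole. The fingers move at their own pace and stop on an object; FORCE is the grip in N (left out, the last holds). Time passes only in rows, so rows that do not move let the fingers close. It gives the time, the measured TCP pose, the force, the opening and the grip force at its end, in the units of the state.
- get_state(): the state, without advancing time (a new reading comes with each control period).
- get_image(name): name is "scene" or "side" or "wrist"; returns the picture (420x560x3 uint8, red, green, blue); there is no depth.
- calibration(name): a dict with "fov_y" (degrees; the focal length in pixels is half the picture's height over the tangent of half this angle, whatever the lens; pixels are square), "cx", "cy" (the principal point, pixels), "dist_coeffs" ([k1, k2, p1, p2, k3] as OpenCV has them; the pictures are not rectified), "extrinsics" (4x4, takes a point from world to camera coordinates). Camera axes: x right, y up, looking along -z (the intrinsics and any distortion apply to the point x, -y, -z); pixel columns grow to the right and rows downward; lengths in mm; the calibration is good to about 2 mm. A picture is of the moment at which its call begins: read the wrist's pose just before it. calibration takes no time and is no camera call; for the wrist camera it gives the pose at the moment of the call.
- close_job(): hands the job in; it is judged then, once.
Trained networks look in the newest picture that a camera, given by its name, has taken for a name from the list of things; names that differ only in an ending like _2 or _b are one class to them, and where a whole thing is asked for, a point or a joint stands for the part that bears it (a point fixed in the world has none). Each returns a list of dicts, best first, with "p" (0 to 1); they miss things now and then, are a little off and sometimes report something else, mostly with a low value. They report only what shows in the picture. A call takes as long as a camera call.
- silhouettes(camera, label): "mask" (420x560 bool, what is visible of it) and "point" ([row, column] in pixels, amid what is visible of it).
- landmark_of(camera, label): "point" ([row, column] in pixels: a listed point, or the origin of a listed thing).
The state is a dict: "clock": time; "q": joint angles; "qd": joint speeds; "joint_torque": joint torques, N m; "tcp_pos": TCP position; "tcp_rot": TCP orientation; "contact_force": force on the tool from outside, world axes, zero at the start; "torque": the same for the moment, N m; "finger_gap": finger opening in mm; "finger_force": force on a finger pad.
Only numpy, scipy, OpenCV 4.12 (cv2) and the standard library are available. Lean on these libraries where they do the work, as an engineer would, in place of code of your own. Each camera call takes 0.05 s, during which the arm holds its last target. There are 200 camera calls.

## Working session

There is one attempt and no reset: what is moved stays moved. The work goes in short steps, Python scripts to look and compute and a shell command to move; the robot and the scene stay as the last step left them, time stands still between calls to the robot, and variables do not carry over. Pictures are saved under pics/ and viewed, at most 10 in all, crops included, and the job is handed in when it is done.

```bash
ls; mkdir -p pics; cat > h.py <<'E'
import numpy as np,cv2
from station import *
from scipy.spatial.transform import Rotation as R
def cam(n):
    c=calibration(n);f=210/np.tan(np.radians(c["fov_y"])/2)
    return np.array([[f,0,c["cx"]],[0,f,c["cy"]],[0,0,1.]]),np.array(c["dist_coeffs"],float),np.array(c["extrinsics"],float)
F=np.diag([1,-1,-1.])
def proj(n,P,C=None):
    K,d,E=C or cam(n);P=np.atleast_2d(P)
    X=(P@E[:3,:3].T+E[:3,3])@F
    return cv2.projectPoints(X,np.zeros(3),np.zeros(3),K,d)[0][:,0]
def ray(n,rc,C=None):
    K,d,E=C or cam(n)
    u=cv2.undistortPoints(np.array([[[rc[1],rc[0]]]],float),K,d)[0,0]
    v=E[:3,:3].T@(F@np.array([u[0],u[1],1.]));o=-E[:3,:3].T@E[:3,3]
    return o,v/np.linalg.norm(v)
def onz(n,rc,z):
    o,v=ray(n,rc);return o+v*(z-o[2])/v[2]
def tri(a,pa,b,pb):
    o,v=ray(a,pa);p,w=ray(b,pb)
    s=np.linalg.lstsq(np.c_[v,-w],p-o,rcond=None)[0]
    A=o+v*s[0];B=p+w*s[1];return (A+B)/2,np.linalg.norm(A-B)
E
python3 - <<'E'
from h import *
ims=[get_image(n)[:,:,::-1] for n in("scene","side","wrist")]
cv2.imwrite("pics/0.png",ims[0]);cv2.imwrite("pics/1.png",ims[1])
for l in["caster","tray_foot","rail_mid","lever","lever_pad","bar_a_mid","bar_b_mid","stub_mid","tote","pan","bar_a","stub","saucepan","jar"]:
  for n in("scene","side"):
    print(l,n,[(np.round(d["point"]).tolist(),round(d["p"],2)) for d in landmark_of(n,l)[:4]])
for n in("scene","side"):
    C=cam(n);print(n,C[0][0,0],-C[2][:3,:3].T@C[2][:3,3])
E
```

```text
pics
caster scene [([182.0, 347.0], 0.89)]
caster side [([273.0, 193.0], 0.78)]
tray_foot scene [([170.0, 326.0], 0.67)]
tray_foot side []
rail_mid scene [([184.0, 285.0], 0.59), ([138.0, 357.0], 0.57)]
rail_mid side []Traceback (most recent call last):
  File "<stdin>", line 6, in <module>
ValueError: it knows: bar, bar_a_mid, bar_b_mid, caster, jar, lever_pad, pan, rail_mid, saucepan, scraper, stub, stub_mid, tote, tray_foot
```

View pics/0.png

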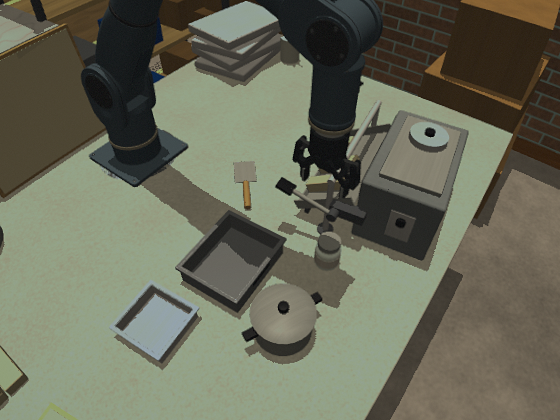

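View pics/1.png

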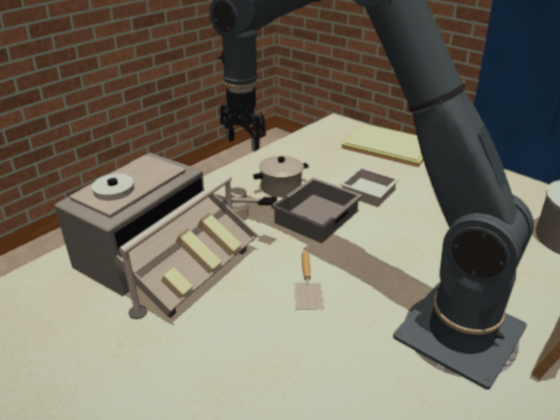

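The scene view shows the pan at about col 158,row 320, the tote at 232,258, the lever pad at 285,185 and the saucepan at 283,318. In the side view the stub is at col 178,row 281, with bars at 200,250 and 221,235.

```bash
python3 - <<'E'
from h import *
L={}
for l in["caster","tray_foot","rail_mid","lever_pad","bar_a_mid","stub_mid","tote","pan","saucepan","jar","bar","stub"]:
  for n in("scene","side"):
    L[l,n]=landmark_of(n,l) if 1 else 0
    print(l,n,[(np.round(d["point"],1).tolist(),round(d["p"],2)) for d in L[l,n][:4]])
  if L[l,"scene"] and L[l,"side"]:
    X,e=tri("scene",L[l,"scene"][0]["point"],"side",L[l,"side"][0]["point"]);print("   tri",X.round(1),round(e,1))
for l in["tote","pan"]:
  for n in("scene","side"):
    for m in silhouettes(n,l)[:1]:
      cn=max(cv2.findContours(m["mask"].astype(np.uint8),0,2)[0],key=cv2.contourArea)
      q=cv2.approxPolyDP(cn,6,True)[:,0];print(l,n,m["p"],q.tolist())
for n in("scene","side"):
    C=cam(n);print(n,C[0][0,0],-C[2][:3,:3].T@C[2][:3,3])
print(get_state()["clock"],get_state()["tcp_rot"])
C=cam("wrist");print((-C[2][:3,:3].T@C[2][:3,3]).round(),C[2].round(2),C[0][0,0])
E
```

```text
caster scene [([182.1, 346.6], 0.89)]
caster side [([273.4, 192.6], 0.78)]
   tri [609.9 265.4   2.3] 10.6
tray_foot scene [([169.9, 326.5], 0.67)]
tray_foot side []
rail_mid scene [([183.8, 285.0], 0.59), ([137.9, 356.7], 0.57)]
rail_mid side []
lever_pad scene [([186.3, 287.3], 0.79)]
lever_pad side [([202.1, 264.3], 0.81), ([275.5, 213.4], 0.33)]
   tri [553.7  45.3 134.1] 3.5
bar_a_mid scene [([261.3, 326.1], 0.63), ([183.6, 330.1], 0.57)]
bar_a_mid side [([231.4, 221.9], 0.73), ([293.2, 187.7], 0.7)]
   tri [712.6  36.3 -43.4] 39.4
stub_mid scene [([144.6, 342.8], 0.54)]
stub_mid side [([281.0, 176.3], 0.56)]
   tri [549.6 348.8  63.5] 5.3
tote scene [([265.6, 234.9], 0.7), ([324.6, 156.8], 0.57)]
tote side [([218.2, 319.1], 0.8)]
   tri [ 526.7 -152.7   -4.5] 10.1
pan scene [([327.8, 159.7], 0.8)]
pan side [([196.3, 370.5], 0.91)]
   tri [ 489.7 -381.9  -19.2] 8.3
saucepan scene [([325.9, 281.5], 0.72), ([183.0, 284.4], 0.59)]
saucepan side [([188.4, 278.9], 0.81), ([207.7, 182.2], 0.35)]
   tri [ 724.1 -210.6   -5.1] 8.3
jar scene [([257.8, 326.6], 0.78)]
jar side [([215.4, 23
[... 228 characters left out ...]
.68)]
stub side [([297.9, 186.5], 0.96)]
   tri [ 725.4   29.4 -320.6] 296.4
tote scene 0.62 [[228, 210], [176, 269], [236, 312], [286, 238]]
pan scene 0.79 [[149, 281], [110, 328], [162, 362], [198, 308]]
pan side 0.84 [[341, 182], [378, 206], [398, 178], [359, 167]]
scene 418.11794569623976 [ 960.03672481 -562.36242993  882.15283602]
side 502.20042732945376 [-199.81844825  851.92719598  829.52644164]
1.85 [-2.22135848e+00 -2.22148521e+00 -6.07033484e-06]
[675.  68. 375.] [[ 1.0000e+00 -0.0000e+00  0.0000e+00 -6.7512e+02]
 [ 0.0000e+00  9.6000e-01 -2.7000e-01  3.5060e+01]
 [-0.0000e+00  2.7000e-01  9.6000e-01 -3.7974e+02]
 [ 0.0000e+00  0.0000e+00  0.0000e+00  1.0000e+00]] 299.6444048505312
```

```bash
cat > fit.py <<'E'
from h import *
from scipy.optimize import least_squares,minimize
def c2w(p,P):
    c,s=np.cos(p[2]),np.sin(p[2]);P=np.atleast_2d(P).astype(float)
    return np.c_[p[0]+c*P[:,0]-s*P[:,1],p[1]+s*P[:,0]+c*P[:,1],P[:,2]]
def tray(s,y,h): # s up slope from foot, h square to it
    return [-75+s*.866-h*.5,y,35+s*.5+h*.866]
A=np.radians(np.arange(0,360,15));D=np.c_[np.cos(A),np.sin(A)]
def box(a,b,z): return [[i*a/2,j*b/2,z] for i in(1,-1) for j in(1,-1)]
BX={"tote":box(177,212,60)+box(165,200,0),"pan":box(130,130,40)+box(130,130,0)}
def fitbox(l,obs,x0): # obs: list of (cam tuple, mask)
    sup=[]
    for C,m in obs:
        q=np.argwhere(m)[:,::-1];sup.append((C,np.max(q@D.T,0)))
    f=lambda p:np.concatenate([np.max(proj("",c2w(p,BX[l]),C)@D.T,0)-s for C,s in sup])
    best=min((least_squares(f,[*x0,t],loss="soft_l1") for t in np.radians([-70,-35,0,35,70])),key=lambda r:r.cost)
    return best.x,best.cost
E
python3 - <<'E'
from fit import *
o=[("scene",(347,182),lambda v:[0,0,0],1),("side",(193,273),lambda v:[0,0,0],1),("scene",(326.5,170),lambda v:[-75,0,35],.5),
("scene",(287.3,186.3),lambda v:[-98,-207,150],1),("side",(264.3,202.1),lambda v:[-98,-207,150],1),
("side",(138,312),lambda v:[8,180,0],.7),
("side",(232.8,253.2),lambda v:tray(2,v[3],0),1),("side",(214.4,270.7),lambda v:tray(2,v[4],0),1),("side",(186.5,297.9),lambda v:tray(2,v[5],0),1),
("side",(221.9,231.4),lambda v:tray(62,v[3],15),1),("side",(176.3,281),lambda v:tray(34,v[5],15),1)]
CC={n:cam(n) for n in("scene","side")}
f=lambda v:np.concatenate([w*(proj(n,c2w(v,g(v)),CC[n])[0]-np.array(u)) for n,u,g,w in o])
r=least_squares(f,[610,265,.1,-80,0,80],loss="soft_l1");print(r.x.round(2),r.cost);print(f(r.x).reshape(-1,2).round(1).tolist())
for l,x0 in(("tote",(527,-153)),("pan",(490,-382))):
    obs=[]
    for n in CC:
        ms=silhouettes(n,l)
        if ms and ms[0]["p"]>.5: obs.append((CC[n],ms[0]["mask"]))
    print(l,len(obs),*[x for x in fitbox(l,obs,x0)])
E
```

```text
[ 6.1368e+02  2.6402e+02  1.8000e-01 -9.4200e+01 -7.5200e+00  1.0046e+02] 22.567026915479612
[[-1.4, 1.9], [-2.9, -0.3], [-1.6, -1.2], [0.2, -4.1], [1.3, -5.4], [0.1, 1.4], [1.5, -1.7], [-0.6, -0.7], [-1.2, -2.3], [-2.5, 1.2], [1.0, 2.0]]
tote 1 [ 5.31324050e+02 -1.54035566e+02  6.66506700e-02] 4.916094615706404
pan 2 [ 4.91604440e+02 -3.81849871e+02  1.17374110e-01] 33.72302699567595
```

```bash
cat > plan.py <<'E'
from fit import *
G=np.array([613.7,264.0,0.18])   # caster
def Rt(lean,yaw): # tool: x back toward robot, z lean rad off vertical, about yawed frame
    c,s=np.cos(lean),np.sin(lean)
    return R.from_euler("z",yaw)*R.from_matrix(np.array([[-c,0,-s],[0,1,0],[s,0,-c]]).T)
def plan(P0,R0,P1,R1,v=36,w=.12,N=0):
    rel=R0.inv()*R1;W=rel.as_rotvec();p=R0.inv().apply(np.array(P1)-P0)
    N=N or int(max(np.ceil(np.linalg.norm(p)/v),np.ceil(np.linalg.norm(W)/w),1))
    S=sum(R.from_rotvec(W*k/N).as_matrix() for k in range(N));d=np.linalg.solve(S,p)
    print("N",N,"row",[round(float(x),1) for x in d]+[round(float(x),4) for x in W/N],"| end",np.round(P1,1))
    return np.array(P1),R1
def now():
    s=get_state();return np.array(s["tcp_pos"]),R.from_rotvec(s["tcp_rot"])
T30=Rt(np.pi/6,G[2])
E
python3 - <<'E'
from plan import *
P,Q=now()
P,Q=plan(P,Q,P+[-150,0,0],Q)
P,Q=plan(P,Q,c2w(G,tray(40,-7.5,120))[0],T30)
E
```

```text
N 5 row [-0.0, -30.0, 0.0, 0.0, 0.0, 0.0] | end [525.   -0.  231.3]
N 16 row [13.1, 11.1, 2.4, -0.0286, -0.0238, -0.1066] | end [516.3 238.7 158.9]
```

```bash
python3 -m inch '[[85,0,-36,0,0,0,0],[85,0,-36,0,0,0,0],[85,0,-36,0,0,0,0],[85,0,-36,0,0,0,0],[85,0,-36,0,0,0,0]]' 40; python3 - <<'E'
from plan import *
P,Q=now()
P,Q=plan(P,Q,c2w(G,tray(40,-7.5,120))[0],T30)
E
```

```text
clock: 2.47
tcp_pos: [493.3, -0.0, 231.3]
tcp_rot: [2.221, 2.221, 0.0]
contact_force: [0.0, -0.4, 0.3]
finger_gap: 85.1
finger_force: 0.0
N 16 row [11.5, 12.7, 2.9, -0.0286, -0.0238, -0.1066] | end [516.3 238.7 158.9]
```

```bash
python3 -m inch '[[60,11.5,12.7,2.9,-0.0286,-0.0238,-0.1066],[60,11.5,12.7,2.9,-0.0286,-0.0238,-0.1066],[60,11.5,12.7,2.9,-0.0286,-0.0238,-0.1066],[60,11.5,12.7,2.9,-0.0286,-0.0238,-0.1066],[60,11.5,12.7,2.9,-0.0286,-0.0238,-0.1066]]' && python3 -m inch '[[60,11.5,12.7,2.9,-0.0286,-0.0238,-0.1066],[60,11.5,12.7,2.9,-0.0286,-0.0238,-0.1066],[60,11.5,12.7,2.9,-0.0286,-0.0238,-0.1066],[60,11.5,12.7,2.9,-0.0286,-0.0238,-0.1066],[60,11.5,12.7,2.9,-0.0286,-0.0238,-0.1066]]' && python3 -m inch '[[60,11.5,12.7,2.9,-0.0286,-0.0238,-0.1066],[60,11.5,12.7,2.9,-0.0286,-0.0238,-0.1066],[60,11.5,12.7,2.9,-0.0286,-0.0238,-0.1066],[60,11.5,12.7,2.9,-0.0286,-0.0238,-0.1066],[60,11.5,12.7,2.9,-0.0286,-0.0238,-0.1066]]' && python3 -m inch '[[60,11.5,12.7,2.9,-0.0286,-0.0238,-0.1066],[60,0,0,0,0,0,0]]'
python3 - <<'E'
from plan import *
C=cam("wrist");cv2.imwrite("pics/2.png",get_image("wrist")[:,:,::-1])
print((now()[1].inv()*T30).as_rotvec())
for l in["bar_a_mid","stub_mid","bar","stub","rail_mid","tray_foot"]:
    for d in landmark_of("wrist",l)[:3]:
        print(l,d["p"],np.round(d["point"]))
v=[("A",-94.2),("B",-7.5),("S",100.5)]
for n,y in v: print(n,proj("",c2w(G,[tray(2,y,0),tray(34,y,15),tray(62,y,15)]),C).round().tolist())
print(proj("",c2w(G,[[-75,0,35],tray(0,165,0),tray(0,-165,0)]),C).round())
E
```

```text
clock: 2.88
tcp_pos: [546.1, 69.2, 217.0]
tcp_rot: [1.457, 2.572, 0.026]
contact_force: [0.4, -0.2, 0.3]
finger_gap: 60.2
finger_force: 0.0
clock: 3.3
tcp_pos: [556.8, 152.7, 197.6]
tcp_rot: [0.672, 2.704, 0.047]
contact_force: [0.4, 0.0, -0.0]
finger_gap: 60.1
finger_force: 0.0
clock: 3.72
tcp_pos: [527.8, 227.8, 167.4]
tcp_rot: [-0.092, 2.642, 0.064]
contact_force: [2.0, -0.2, 0.6]
finger_gap: 60.3
finger_force: 0.0
clock: 3.88
tcp_pos: [523.5, 233.8, 163.2]
tcp_rot: [-0.172, 2.621, 0.06]
contact_force: [-0.2, -0.1, -0.3]
finger_gap: 60.2
finger_force: 0.0
[-0.01618149 -0.00779937 -0.0526927 ]
bar_a_mid 0.92 [229. 192.]
stub_mid 0.86 [194. 412.]
bar 0.77 [160. 188.]
bar 0.65 [158. 284.]
stub 0.83 [154. 408.]
stub 0.42 [228. 193.]
tray_foot 0.79 [156. 289.]
tray_foot 0.55 [225. 284.]
A [[186.0, 159.0], [185.0, 198.0], [189.0, 229.0]]
B [[284.0, 155.0], [286.0, 194.0], [287.0, 225.0]]
S [[407.0, 150.0], [412.0, 189.0], [410.0, 220.0]]
[[292. 152.]
 [479. 145.]
 [109. 161.]]
```

View pics/2.png

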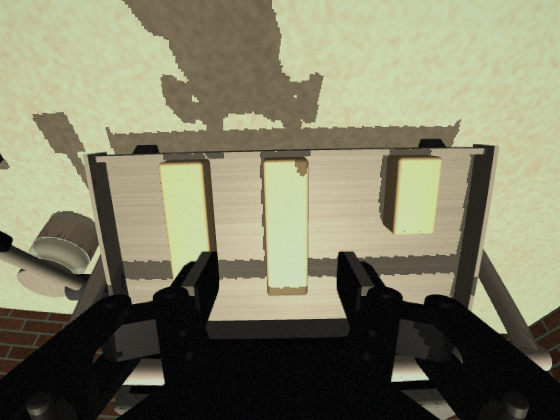

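The wrist view agrees with the model to a few pixels: bars at col 188 and 286, stub at col 412. The low ends sit about 5 mm up from the foot.

```bash
python3 - <<'E'
from plan import *
P,Q=now()
P,Q=plan(P,Q,c2w(G,tray(62,-8,60))[0],T30)
P,Q=plan(P,Q,c2w(G,tray(62,-8,2))[0],T30,v=20)
E
```

```text
N 2 row [-6.0, 4.7, 30.3, -0.0083, -0.0032, -0.0289] | end [564.7 246.9 118. ]
N 3 row [-0.0, 0.0, 19.3, 0.0, 0.0, 0.0] | end [593.2 252.1  67.7]
```

```bash
python3 -m inch '[[60,-6,4.7,30.3,-0.0083,-0.0032,-0.0289],[60,-6,4.7,30.3,-0.0083,-0.0032,-0.0289],[60,0,0,0,0,0,0]]' && python3 - <<'E'
from plan import *
P,Q=now()
P,Q=plan(P,Q,c2w(G,tray(62,-8,2))[0],T30,v=20)
E
```

```text
clock: 4.48
tcp_pos: [553.4, 241.6, 132.9]
tcp_rot: [-0.214, 2.611, 0.056]
contact_force: [-0.4, 0.2, 0.5]
finger_gap: 60.3
finger_force: 0.0
N 4 row [-0.7, 0.9, 19.2, -0.0023, -0.0001, -0.0035] | end [593.2 252.1  67.7]
```

```bash
python3 -m inch '[[60,-0.7,0.9,18,-0.0023,0,-0.0035],[60,-0.7,0.9,18,-0.0023,0,-0.0035],[60,-0.7,0.9,18,-0.0023,0,-0.0035],[60,-0.7,0.9,18,-0.0023,0,-0.0035],[60,0,0,0,0,0,0]]' && python3 - <<'E'
from plan import *
P,Q=now()
P,Q=plan(P,Q,c2w(G,tray(62,-8,2))[0],T30,v=20)
cv2.imwrite("pics/3.png",get_image("wrist")[:,:,::-1])
E
```

```text
clock: 4.9
tcp_pos: [589.5, 249.7, 71.4]
tcp_rot: [-0.228, 2.613, 0.061]
contact_force: [-0.6, 0.3, 0.3]
finger_gap: 60.2
finger_force: 0.0
N 1 row [-1.7, 1.7, 5.2, -0.0027, -0.0032, -0.005] | end [593.2 252.1  67.7]
```

View pics/3.png

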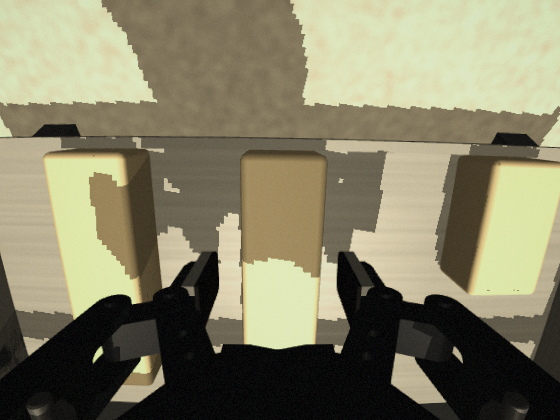

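The bar (cols 243–325) is centred between the fingers (215–340). I'll go down the last few millimetres, close and lift.

```bash
python3 -m inch '[[60,0,1.5,4,-0.002,-0.003,-0.005],[33,0,0,0,0,0,0],[33,0,0,0,0,0,0],[33,0,0,0,0,0,0],[33,0,0,0,0,0,0]]' 45 && python3 -m inch '[[33,0,0,-10,0,0,0],[33,0,0,-20,0,0,0],[33,30,0,-5,0,0,0],[33,30,0,-5,0,0,0],[33,0,0,0,0,0,0]]' && python3 - <<'E'
from plan import *
P,Q=now()
P,Q=plan(P,Q,c2w(G,[-150,-8,215])[0],T30)
P,Q=plan(P,Q,[440,0,230],Rt(0.1,.067))
P,Q=plan(P,Q,c2w([531.3,-154,.067],[0,-42,150])[0],Rt(0,.067))
E
```

```text
clock: 5.37
tcp_pos: [590.1, 253.2, 71.0]
tcp_rot: [-0.24, 2.605, 0.065]
contact_force: [-3.7, -1.7, 7.6]
finger_gap: 35.1
finger_force: 45.4
clock: 5.78
tcp_pos: [513.6, 239.0, 72.9]
tcp_rot: [-0.245, 2.612, 0.064]
contact_force: [-2.0, -0.9, -3.4]
finger_gap: 35.3
finger_force: 45.5
N 5 row [-6.0, -0.2, -29.3, 0.0006, -0.0007, 0.0013] | end [467.6 229.3 215. ]
N 7 row [7.0, -32.0, -4.9, 0.005, 0.0604, 0.0155] | end [440   0 230]
N 7 row [-10.9, -28.8, 12.1, 0.0, 0.0143, 0.0] | end [ 534.1 -195.9  150. ]
```

```bash
python3 -m inch '[[33,-6,0,-29,0,0,0],[33,-6,0,-29,0,0,0],[33,-6,0,-29,0,0,0],[33,-6,0,-29,0,0,0],[33,-6,0,-29,0,0,0]]' && python3 - <<'E'
from plan import *
P,Q=now()
P,Q=plan(P,Q,c2w([531.3,-154,.067],[0,-42,195])[0],Rt(0,.067),N=15)
E
```

```text
clock: 6.2
tcp_pos: [484.9, 231.3, 184.8]
tcp_rot: [-0.24, 2.603, 0.052]
contact_force: [0.2, -0.2, -1.7]
finger_gap: 35.2
finger_force: 45.6
N 15 row [0.2, -28.7, -0.8, 0.0014, 0.0352, 0.0076] | end [ 534.1 -195.9  195. ]
```

```bash
python3 -m inch '[[33,0,-28.7,-0.8,0.0014,0.0352,0.0076],[33,0,-28.7,-0.8,0.0014,0.0352,0.0076],[33,0,-28.7,-0.8,0.0014,0.0352,0.0076],[33,0,-28.7,-0.8,0.0014,0.0352,0.0076],[33,0,-28.7,-0.8,0.0014,0.0352,0.0076]]' && python3 -m inch '[[33,0,-28.7,-0.8,0.0014,0.0352,0.0076],[33,0,-28.7,-0.8,0.0014,0.0352,0.0076],[33,0,-28.7,-0.8,0.0014,0.0352,0.0076],[33,0,-28.7,-0.8,0.0014,0.0352,0.0076],[33,0,-28.7,-0.8,0.0014,0.0352,0.0076]]' && python3 -m inch '[[33,0,-28.7,-0.8,0.0014,0.0352,0.0076],[33,0,-28.7,-0.8,0.0014,0.0352,0.0076],[33,0,-28.7,-0.8,0.0014,0.0352,0.0076],[33,0,-28.7,-0.8,0.0014,0.0352,0.0076],[33,0,-28.7,-0.8,0.0014,0.0352,0.0076]]' && python3 -m inch '[[33,0,0,0,0,0,0],[33,0,0,0,0,0,0]]' && python3 - <<'E'
from plan import *
P,Q=now()
C=cam("wrist");cv2.imwrite("pics/4.png",get_image("wrist")[:,:,::-1])
B=c2w([531.3,-154,.067],BX["tote"]);print(proj("",B,C).round().tolist())
for l,x0 in(("tote",(531,-154)),("pan",(490,-382))):
    obs=[]
    for n in ("side","scene"):
        get_image(n);ms=silhouettes(n,l)
        if ms and ms[0]["p"]>.5 : obs.append((cam(n),ms[0]["mask"]))
    print(l,len(obs),*[fitbox(l,[o],x0) for o in obs])
P,Q=plan(P,Q,c2w([531.3,-154,.067],[0,-42,100])[0],Rt(0,.067))
E
```

```text
clock: 6.62
tcp_pos: [503.0, 122.4, 187.0]
tcp_rot: [-0.209, 2.74, 0.031]
contact_force: [-0.8, -1.1, -1.8]
finger_gap: 35.3
finger_force: 45.6
clock: 7.03
tcp_pos: [520.9, -19.2, 191.6]
tcp_rot: [-0.162, 2.917, 0.013]
contact_force: [0.3, 0.1, -1.2]
finger_gap: 35.2
finger_force: 45.6
clock: 7.45
tcp_pos: [534.0, -161.9, 196.1]
tcp_rot: [-0.112, 3.095, -0.007]
contact_force: [1.2, 0.6, -1.1]
finger_gap: 35.1
finger_force: 45.6
clock: 7.62
tcp_pos: [534.3, -162.1, 195.4]
tcp_rot: [-0.108, 3.094, -0.007]
contact_force: [-0.7, 1.5, -1.1]
finger_gap: 34.9
finger_force: 45.5
[[386.0, 275.0], [185.0, 274.0], [409.0, 95.0], [167.0, 94.0], [366.0, 245.0], [204.0, 245.0], [380.0, 104.0], [193.0, 103.0]]
tote 2 (array([ 5.28265819e+02, -1.51122680e+02,  1.06923975e-01]), np.float64(10.776624344237716)) (array([ 5.30944619e+02, -1.53409649e+02,  4.72530095e-02]), np.float64(48.73288785874929))
pan 2 (array([ 497.42291907, -388.50334718,    1.61326686]), np.float64(12.121867174844926)) (array([ 4.91915092e+02, -3.80835468e+02,  1.21481480e-01]), np.float64(14.226705196572219))
N 3 row [1.8, -11.1, 31.8, -0.002, 0.0152, 0.0009] | end [ 534.1 -195.9  100. ]
```

View pics/4.png

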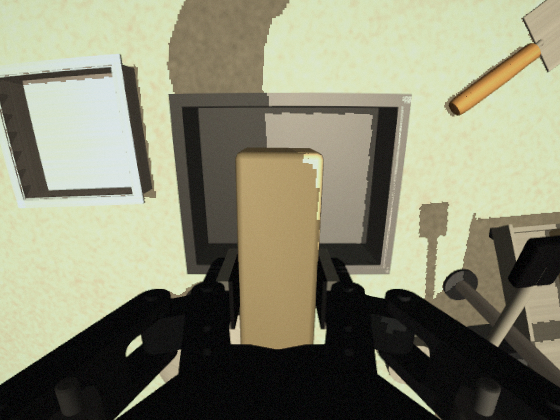

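The tote rim corners (170,94), (411,94), (390,273) and (187,274) match the prediction to about 3 px. The pan is on the left, at about col 75,row 130. The bar is held straight.

```bash
python3 -m inch '[[33,1.8,-11,31.8,-0.002,0.0152,0.0009],[33,1.8,-11,31.8,-0.002,0.0152,0.0009],[33,1.8,-10,31.8,-0.002,0.0152,0.0009],[33,0,0,0,0,0,0],[33,0,0,0,0,0,0]]' && python3 - <<'E'
from plan import *
P,Q=now()
P,Q=plan(P,Q,c2w([531.,-152.5,.067],[0,-42,22])[0],Rt(0,.067),N=5)
E
```

```text
clock: 8.48
tcp_pos: [533.0, -193.1, 99.2]
tcp_rot: [0.108, -3.136, -0.001]
contact_force: [-0.7, 0.8, -0.8]
finger_gap: 35.0
finger_force: 45.5
N 5 row [-0.2, -0.3, 15.4, 0.0002, -0.0006, 0.0004] | end [ 533.8 -194.4   22. ]
```

```bash
python3 -m inch '[[33,0,-0.3,19,0,0,0],[33,0,-0.3,19,0,0,0],[33,0,-0.3,19,0,0,0],[33,0,-0.3,19,0,0,0],[33,0,0,0,0,0,0]]' && python3 -m inch '[[33,0,0,3,0,0,0],[33,0,0,3,0,0,0],[33,0,0,0,0,0,0]]'&& python3 -m inch '[[33,0,0,2,0,0,0],[33,0,0,0,0,0,0]]'&& python3 -m inch '[[33,0,0,2,0,0,0],[33,0,0,0,0,0,0]]'
```

```text
clock: 8.9
tcp_pos: [533.8, -193.5, 23.7]
tcp_rot: [0.111, -3.139, -0.0]
contact_force: [-0.5, 0.3, -1.5]
finger_gap: 35.1
finger_force: 45.5
clock: 9.15
tcp_pos: [534.8, -194.5, 19.5]
tcp_rot: [-0.109, 3.138, -0.002]
contact_force: [-0.3, -0.1, -0.9]
finger_gap: 35.0
finger_force: 45.5
clock: 9.32
tcp_pos: [534.3, -194.8, 16.8]
tcp_rot: [-0.109, 3.139, -0.002]
contact_force: [-0.8, 0.4, -1.9]
finger_gap: 35.1
finger_force: 45.5
clock: 9.48
tcp_pos: [533.9, -194.7, 14.2]
tcp_rot: [0.109, -3.139, 0.001]
contact_force: [0.2, -0.4, -2.2]
finger_gap: 35.3
finger_force: 45.5
```

```bash
python3 -m inch '[[33,0,0,2,0,0,0],[33,0,0,0,0,0,0]]'&& python3 -m inch '[[33,0,0,1.5,0,0,0],[33,0,0,0,0,0,0]]'&& python3 -m inch '[[33,0,0,1.5,0,0,0],[33,0,0,0,0,0,0]]'
```

```text
clock: 9.65
tcp_pos: [534.2, -194.9, 12.3]
tcp_rot: [-0.108, 3.14, -0.001]
contact_force: [0.8, -1.8, 0.9]
finger_gap: 35.2
finger_force: 45.4
clock: 9.82
tcp_pos: [534.3, -195.0, 12.0]
tcp_rot: [-0.108, 3.139, -0.002]
contact_force: [-4.0, 0.5, 17.2]
finger_gap: 35.2
finger_force: 47.6
clock: 9.98
tcp_pos: [534.3, -195.0, 11.9]
tcp_rot: [-0.108, 3.139, -0.004]
contact_force: [-10.5, 1.8, 36.8]
finger_gap: 35.6
finger_force: 50.0
```

```bash
python3 -m inch '[[33,0,0,-2.8,0,0,0],[50,0,0,0,0,0,0],[50,0,0,0,0,0,0],[50,0,0,-10,0,0,0],[50,0,0,-30,0,0,0]]'&& python3 -m inch '[[55,0,0,-36,0,0,0],[55,0,0,-36,0,0,0],[55,0,0,-36,0,0,0],[60,0,0,-36,0,0,0],[60,0,0,0,0,0,0]]'&& python3 - <<'E'
from plan import *
P,Q=now()
P,Q=plan(P,Q,c2w(G,tray(45,-92,150))[0],T30)
P,Q=plan(P,Q,c2w(G,tray(64,-92,50))[0],T30)
E
```

```text
clock: 10.4
tcp_pos: [531.6, -193.9, 49.3]
tcp_rot: [0.11, -3.133, -0.003]
contact_force: [0.1, 0.4, 0.0]
finger_gap: 50.0
finger_force: 0.0
clock: 10.82
tcp_pos: [537.2, -194.7, 203.2]
tcp_rot: [-0.109, 3.131, -0.006]
contact_force: [1.4, 0.7, -0.6]
finger_gap: 60.4
finger_force: 0.0
N 10 row [-2.1, 34.8, 2.2, -0.0033, -0.0514, -0.0107] | end [520.9 153.6 187.4]
N 3 row [-6.3, 0.0, 33.3, 0.0, 0.0, 0.0] | end [586.3 165.5 110.3]
```

```bash
python3 -m inch '[[60,-2.1,34.8,1.5,-0.0033,-0.0514,-0.0107],[60,-2.1,34.8,1.5,-0.0033,-0.0514,-0.0107],[60,-2.1,34.8,1.5,-0.0033,-0.0514,-0.0107],[60,-2.1,34.8,1.5,-0.0033,-0.0514,-0.0107],[60,-2.1,34.8,1.5,-0.0033,-0.0514,-0.0107]]'&& python3 -m inch '[[60,-2.1,34.8,2.2,-0.0033,-0.0514,-0.0107],[60,-2.1,34.8,2.2,-0.0033,-0.0514,-0.0107],[60,-2.1,34.8,2.2,-0.0033,-0.0514,-0.0107],[60,-2.1,34.8,2.2,-0.0033,-0.0514,-0.0107],[60,-2.1,34.8,2.2,-0.0033,-0.0514,-0.0107]]'&& python3 -m inch '[[60,0,0,0,0,0,0],[60,0,0,0,0,0,0]]'&& python3 - <<'E'
from plan import *
C=cam("wrist");P,Q=now()
get_image("scene")
for l in["bar_a_mid"]:
    get_image("wrist")
    for d in landmark_of("wrist",l)[:2]: print(l,d["p"],np.round(d["point"]),proj("",c2w(G,tray(65,-92,15)),C))
for d in silhouettes("wrist","bar")[:2]:
    b=cv2.boundingRect(d["mask"].astype(np.uint8));print(d["p"],b)
for y in(-110,-74): print(proj("",c2w(G,[tray(5,y,30),tray(35,y,30)]),C).round())
P,Q=plan(P,Q,c2w(G,tray(64,-92,50))[0],T30)
E
```

```text
clock: 11.23
tcp_pos: [528.9, -18.7, 190.7]
tcp_rot: [-0.178, 2.877, 0.038]
contact_force: [0.6, -0.0, -0.7]
finger_gap: 60.4
finger_force: 0.0
clock: 11.65
tcp_pos: [523.1, 112.3, 185.4]
tcp_rot: [-0.22, 2.675, 0.046]
contact_force: [0.8, 0.0, 1.3]
finger_gap: 59.9
finger_force: 0.0
clock: 11.82
tcp_pos: [523.0, 112.9, 185.2]
tcp_rot: [-0.226, 2.677, 0.045]
contact_force: [-0.7, 0.6, -0.1]
finger_gap: 59.7
finger_force: 0.0
bar_a_mid 0.94 [232. 322.] [[320.15027986 235.18018922]]
bar_a_mid 0.37 [203. 384.] [[320.15027986 235.18018922]]
0.59 (303, 169, 46, 126)
0.47 (0, 126, 7, 21)
[[304. 175.]
 [303. 208.]]
[[344. 175.]
 [343. 208.]]
N 4 row [-7.2, 10.3, 24.8, -0.0027, -0.0168, -0.0022] | end [586.3 165.5 110.3]
```

```bash
python3 -m inch '[[60,-7,10.7,24.8,-0.0027,-0.0168,-0.0022],[60,-7,10.7,24.8,-0.0027,-0.0168,-0.0022],[60,-7,10.7,24.8,-0.0027,-0.0168,-0.0022],[60,-7,10.7,24.8,-0.0027,-0.0168,-0.0022],[60,0,0,0,0,0,0]]'&& python3 -m inch '[[60,0,0,0,0,0,0]]'&& python3 - <<'E'
from plan import *
P,Q=now()
P,Q=plan(P,Q,c2w(G,tray(64,-90.5,6))[0],T30,N=3)
cv2.imwrite("pics/5.png",get_image("wrist")[:,:,::-1])
E
```

```text
clock: 12.43
tcp_pos: [556.2, 129.1, 148.7]
tcp_rot: [-0.214, 2.644, 0.033]
contact_force: [-0.3, -0.3, -1.4]
finger_gap: 60.2
finger_force: 0.0
clock: 12.52
tcp_pos: [555.0, 128.4, 149.3]
tcp_rot: [-0.215, 2.646, 0.032]
contact_force: [0.2, 0.1, -0.2]
finger_gap: 60.1
finger_force: 0.0
N 3 row [-5.0, 11.4, 31.9, -0.008, -0.0121, -0.0038] | end [607.7 170.9  72.2]
```

View pics/5.png

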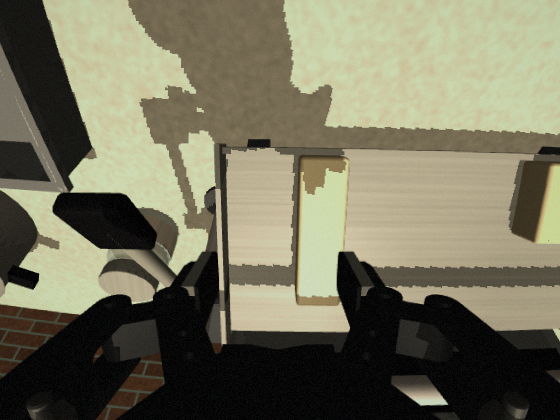

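```bash
python3 -c "
from plan import *
s=get_state();print(np.round(s['q'],3));print(np.round(s['qd'],3))"
```

```text
[-0.261  0.374 -0.165  2.274  1.448  0.187 -0.069]
[-0.01  -0.017  0.004  0.005 -0.003 -0.001 -0.01 ]
```

```bash
python3 -m inch '[[60,-2,7,11,-0.003,-0.005,-0.001],[60,-2,7,11,-0.003,-0.005,-0.001],[60,-2,7,11,-0.003,-0.005,-0.001],[60,-2,7,11,-0.003,-0.005,-0.001],[60,-2,6,6,-0.003,-0.005,-0.001]]'&& python3 -m inch '[[60,0,0,0,0,0,0]]'&& python3 - <<'E'
from plan import *
P,Q=now()
P,Q=plan(P,Q,c2w(G,tray(64,-90.5,6))[0],T30,N=3)
s=get_state();print(np.round(s['q'],3))
E
```

```text
clock: 12.98
tcp_pos: [581.9, 167.6, 110.3]
tcp_rot: [-0.225, 2.619, 0.053]
contact_force: [-0.6, 0.4, 0.8]
finger_gap: 59.9
finger_force: 0.0
clock: 13.07
tcp_pos: [581.7, 168.3, 110.1]
tcp_rot: [-0.226, 2.62, 0.054]
contact_force: [-0.3, -0.6, -0.4]
finger_gap: 59.9
finger_force: 0.0
N 3 row [-1.3, -0.6, 15.3, -0.0026, -0.0035, -0.0019] | end [607.7 170.9  72.2]
[-0.218  0.497 -0.31   2.247  1.86   0.3   -0.511]
```

```bash
python3 -m inch '[[60,-1.3,-0.5,15.3,-0.0026,-0.0035,-0.0019],[60,-1.3,-0.5,15.3,-0.0026,-0.0035,-0.0019],[60,-1.3,-0.5,14.3,-0.0026,-0.0035,-0.0019],[60,0,0,0,0,0,0],[60,0,0,0,0,0,0]]'&& python3 - <<'E'
from plan import *
P,Q=now()
P,Q=plan(P,Q,c2w(G,tray(64,-90.5,5))[0],T30,N=3)
C=cam("wrist");get_image("wrist")
for d in landmark_of("wrist","bar_a_mid")[:2]: print(d["p"],np.round(d["point"]))
print(proj("",P+Q.apply([[0,0,-10],[10,0,-10]]),C).round())
E
```

```text
clock: 13.48
tcp_pos: [606.7, 169.9, 73.3]
tcp_rot: [-0.234, 2.61, 0.061]
contact_force: [-0.0, -0.3, 0.3]
finger_gap: 60.2
finger_force: 0.0
N 3 row [-0.1, 0.3, 0.8, -0.0005, -0.0003, -0.0001] | end [608.2 171.   71.3]
0.78 [265. 278.]
[[279. 269.]
 [279. 250.]]
```

```bash
python3 -m inch '[[60,0,0.5,2,0,0,0],[33,0,0,0,0,0,0],[33,0,0,0,0,0,0],[33,0,0,0,0,0,0],[33,0,0,0,0,0,0]]' 45 && python3 -m inch '[[33,0,0,-10,0,0,0],[33,0,0,-20,0,0,0],[33,30,0,-5,0,0,0],[33,30,0,-5,0,0,0],[33,0,0,0,0,0,0]]' && python3 - <<'E'
from plan import *
P,Q=now()
P,Q=plan(P,Q,[520,158,200],Rt(0.05,.1))
P,Q=plan(P,Q,c2w([531,-152.5,.067],[0,42,195])[0],Rt(0,.067))
E
```

```text
clock: 14.0
tcp_pos: [607.9, 172.2, 72.3]
tcp_rot: [-0.237, 2.607, 0.063]
contact_force: [-3.4, -0.5, 7.2]
finger_gap: 35.0
finger_force: 44.9
clock: 14.42
tcp_pos: [530.9, 157.6, 74.4]
tcp_rot: [-0.24, 2.614, 0.063]
contact_force: [-1.4, -0.9, -2.7]
finger_gap: 35.1
finger_force: 45.8
N 4 row [-8.1, 0.7, -30.7, 0.0057, 0.1169, 0.0202] | end [520 158 200]
N 8 row [1.9, -33.5, 0.6, 0.0001, 0.0062, 0.0041] | end [ 528.2 -110.6  195. ]
```

```bash
python3 -m inch '[[33,-8,0.7,-30.7,0.0057,0.1169,0.0202],[33,-8,0.7,-30.7,0.0057,0.1169,0.0202],[33,-8,0.7,-30.7,0.0057,0.1169,0.0202],[33,-8,0.7,-30.7,0.0057,0.1169,0.0202],[33,0,0,-10,0,0,0]]' && python3 -m inch '[[33,0,0,0,0,0,0]]' && python3 - <<'E'
from plan import *
P,Q=now()
P,Q=plan(P,Q,c2w([531,-152.5,.067],[0,42,195])[0],Rt(0,.067),N=9)
E
```

```text
clock: 14.83
tcp_pos: [522.9, 119.0, 100.6]
tcp_rot: [-0.212, 2.752, -0.124]
contact_force: [-0.5, -0.0, -0.4]
finger_gap: 35.1
finger_force: 45.8
clock: 14.92
tcp_pos: [522.4, 119.6, 101.6]
tcp_rot: [-0.213, 2.749, -0.122]
contact_force: [-0.7, 0.1, -0.6]
finger_gap: 35.3
finger_force: 45.8
N 9 row [0.2, -26.1, -9.1, -0.0111, 0.042, 0.0096] | end [ 528.2 -110.6  195. ]
```

```bash
python3 - <<'E'
from plan import *
P,Q=now();print(np.round(get_state()["q"],3))
P,Q=plan(P,Q,[515,150,150],Rt(0.25,.1),N=5)
P,Q=plan(P,Q,[515,150,200],Rt(0.05,.1),N=5)
E
```

```text
[-0.213  0.46  -0.344  2.283  1.341  0.393 -0.032]
N 5 row [-2.5, 5.6, -9.8, -0.0196, 0.0254, 0.0133] | end [515 150 150]
N 5 row [-1.7, 0.0, -9.9, 0.0, 0.04, 0.0] | end [515 150 200]
```

```bash
python3 -m inch '[[33,-2.5,5.6,-9.8,-0.0196,0.0254,0.0133],[33,-2.5,5.6,-9.8,-0.0196,0.0254,0.0133],[33,-2.5,5.6,-9.8,-0.0196,0.0254,0.0133],[33,-2.5,5.6,-9.8,-0.0196,0.0254,0.0133],[33,-2.5,5.6,-9.8,-0.0196,0.0254,0.0133]]' && python3 -m inch '[[33,0,0,0,0,0,0]]' && python3 - <<'E'
from plan import *
P,Q=now();print(np.round(get_state()["q"],3))
P,Q=plan(P,Q,[515,150,205],Rt(0.05,.1),N=5)
P,Q=plan(P,Q,c2w([531,-152.5,.067],[0,42,195])[0],Rt(0,.067),N=9)
E
```

```text
clock: 15.33
tcp_pos: [514.2, 149.8, 148.5]
tcp_rot: [-0.145, 2.892, 0.017]
contact_force: [0.2, -1.1, -2.0]
finger_gap: 35.2
finger_force: 45.8
clock: 15.42
tcp_pos: [516.2, 150.0, 149.6]
tcp_rot: [-0.142, 2.888, 0.019]
contact_force: [1.5, -0.1, -0.8]
finger_gap: 34.9
finger_force: 45.8
[ 0.03   0.42  -0.621  2.115  0.694  0.549  0.573]
N 5 row [-1.6, 0.0, -11.0, 0.0001, 0.04, -0.0003] | end [515 150 205]
N 9 row [1.0, -29.0, 1.1, 0.0001, 0.0056, 0.0037] | end [ 528.2 -110.6  195. ]
```

```bash
python3 -m inch '[[33,-1.6,0,-11,0,0.04,0],[33,-1.6,0,-11,0,0.04,0],[33,-1.6,0,-11,0,0.04,0],[33,-1.6,0,-11,0,0.04,0],[33,-1.6,0,-11,0,0.04,0]]' && python3 -m inch '[[33,1,-29,1,0,0.0056,0.0037],[33,1,-29,1,0,0.0056,0.0037],[33,1,-29,1,0,0.0056,0.0037],[33,1,-29,1,0,0.0056,0.0037],[33,1,-29,1,0,0.0056,0.0037]]' && python3 -m inch '[[33,1,-29,1,0,0.0056,0.0037],[33,1,-29,1,0,0.0056,0.0037],[33,1,-29,1,0,0.0056,0.0037],[33,1,-29,1,0,0.0056,0.0037],[33,0,0,0,0,0,0]]' && python3 -m inch '[[33,0,0,0,0,0,0]]' && python3 - <<'E'
from plan import *
P,Q=now()
C=cam("wrist");cv2.imwrite("pics/6.png",get_image("wrist")[:,:,::-1])
print(proj("",c2w([531,-152.5,.067],BX["tote"][:4]),C).round().tolist())
P,Q=plan(P,Q,c2w([531,-152.5,.067],[0,42,85])[0],Rt(0,.067),N=4)
E
```

```text
clock: 15.83
tcp_pos: [513.4, 148.1, 203.0]
tcp_rot: [-0.153, 3.091, -0.004]
contact_force: [0.2, 0.4, -1.3]
finger_gap: 35.4
finger_force: 45.8
clock: 16.25
tcp_pos: [521.7, 1.9, 197.2]
tcp_rot: [-0.125, 3.119, -0.007]
contact_force: [0.5, 0.2, -1.5]
finger_gap: 35.0
finger_force: 45.8
clock: 16.67
tcp_pos: [525.9, -119.7, 192.4]
tcp_rot: [0.09, -3.135, 0.012]
contact_force: [-0.8, -0.6, -1.5]
finger_gap: 35.1
finger_force: 45.7
clock: 16.75
tcp_pos: [526.1, -114.3, 193.0]
tcp_rot: [0.097, -3.136, 0.007]
contact_force: [0.1, 1.0, -1.1]
finger_gap: 35.4
finger_force: 45.7
[[343.0, 287.0], [141.0, 287.0], [354.0, 107.0], [117.0, 110.0]]
N 4 row [-0.6, 1.0, 27.0, -0.0011, -0.001, -0.0013] | end [ 528.2 -110.6   85. ]
```

View pics/6.png

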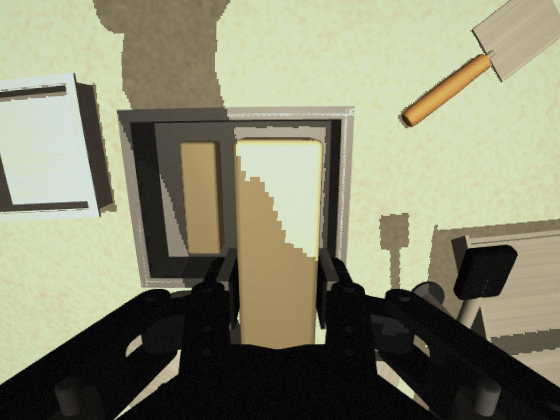

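The first bar lies flat at cols 182–220 in the tote, and the free half is under the held bar.

```bash
python3 -m inch '[[33,-0.6,0.8,27,-0.0011,-0.001,-0.0013],[33,-0.6,0.8,27,-0.0011,-0.001,-0.0013],[33,-0.6,0.8,27,-0.0011,-0.001,-0.0013],[33,-0.6,0.8,27,-0.0011,-0.001,-0.0013],[33,0,0,0,0,0,0]]' && python3 -m inch '[[33,0,0,20,0,0,0],[33,0,0,20,0,0,0],[33,0,0,20,0,0,0],[33,0,0,0,0,0,0],[33,0,0,0,0,0,0]]'
```

```text
clock: 17.22
tcp_pos: [526.1, -106.4, 82.4]
tcp_rot: [0.117, -3.135, -0.007]
contact_force: [-0.3, -0.1, -1.0]
finger_gap: 35.2
finger_force: 45.6
clock: 17.63
tcp_pos: [529.0, -106.8, 27.2]
tcp_rot: [-0.115, 3.139, 0.005]
contact_force: [0.3, 0.2, -1.2]
finger_gap: 35.6
finger_force: 45.7
```

```bash
python3 -m inch '[[33,0,-3.5,4,0,0,0.01],[33,0,0,4,0,0,0],[33,0,0,2.5,0,0,0],[33,0,0,0,0,0,0]]' && python3 -m inch '[[33,0,0,2,0,0,0],[33,0,0,0,0,0,0]]' && python3 -m inch '[[33,0,0,2,0,0,0],[33,0,0,0,0,0,0]]'
```

```text
clock: 17.97
tcp_pos: [529.3, -111.4, 16.3]
tcp_rot: [-0.096, 3.139, 0.005]
contact_force: [-0.1, -0.6, -1.4]
finger_gap: 35.2
finger_force: 45.7
clock: 18.13
tcp_pos: [529.2, -111.2, 14.1]
tcp_rot: [-0.097, 3.139, 0.006]
contact_force: [0.7, 0.0, -1.1]
finger_gap: 35.1
finger_force: 45.7
clock: 18.3
tcp_pos: [529.1, -111.2, 11.9]
tcp_rot: [-0.097, 3.139, 0.006]
contact_force: [0.1, 0.1, -1.3]
finger_gap: 35.2
finger_force: 45.7
```

```bash
python3 -m inch '[[33,0,0,1,0,0,0],[33,0,0,0,0,0,0]]'
```

```text
clock: 18.47
tcp_pos: [529.2, -111.2, 11.0]
tcp_rot: [-0.097, 3.139, 0.006]
contact_force: [0.6, -0.2, -0.5]
finger_gap: 34.7
finger_force: 45.7
```

```bash
python3 -m inch '[[33,0,0,1,0,0,0],[33,0,0,0,0,0,0]]' && python3 -m inch '[[33,0,0,1,0,0,0],[33,0,0,0,0,0,0]]'
```

```text
clock: 18.63
tcp_pos: [529.3, -111.2, 10.9]
tcp_rot: [-0.097, 3.139, 0.004]
contact_force: [-3.1, -0.0, 12.2]
finger_gap: 35.3
finger_force: 47.2
clock: 18.8
tcp_pos: [529.3, -111.2, 10.8]
tcp_rot: [-0.097, 3.138, 0.003]
contact_force: [-6.3, -0.5, 26.3]
finger_gap: 35.2
finger_force: 48.9
```

```bash
python3 -m inch '[[33,0,0,-2.2,0,0,0],[50,0,0,0,0,0,0],[50,0,0,0,0,0,0],[50,0,0,-10,0,0,0],[50,0,0,-30,0,0,0]]'&& python3 -m inch '[[55,0,0,-36,0,0,0],[55,0,0,-36,0,0,0],[55,0,0,-36,0,0,0],[60,0,0,-36,0,0,0],[60,0,0,0,0,0,0]]'&& python3 - <<'E'
from plan import *
P,Q=now()
P,Q=plan(P,Q,c2w(G,tray(37,100,110))[0],T30,N=15)
E
```

```text
clock: 19.22
tcp_pos: [527.0, -111.1, 49.0]
tcp_rot: [0.098, -3.135, -0.008]
contact_force: [-0.4, -0.1, -0.4]
finger_gap: 49.9
finger_force: 0.0
clock: 19.63
tcp_pos: [532.1, -111.2, 202.3]
tcp_rot: [-0.097, 3.13, 0.003]
contact_force: [2.1, -0.2, 0.6]
finger_gap: 60.3
finger_force: 0.0
N 15 row [-0.4, 30.4, 4.0, -0.002, -0.0342, -0.0077] | end [499.4 344.8 148.8]
```

```bash
python3 -m inch '[[60,0,30.4,1,-0.002,-0.0342,-0.0077],[60,0,30.4,1,-0.002,-0.0342,-0.0077],[60,0,30.4,1,-0.002,-0.0342,-0.0077],[60,0,30.4,1,-0.002,-0.0342,-0.0077],[60,0,30.4,1,-0.002,-0.0342,-0.0077]]'&& python3 -m inch '[[60,0,30.4,3,-0.002,-0.0342,-0.0077],[60,0,30.4,3,-0.002,-0.0342,-0.0077],[60,0,30.4,3,-0.002,-0.0342,-0.0077],[60,0,30.4,3,-0.002,-0.0342,-0.0077],[60,0,30.4,3,-0.002,-0.0342,-0.0077]]'&& python3 -m inch '[[60,0,30.4,5,-0.002,-0.0342,-0.0077],[60,0,30.4,5,-0.002,-0.0342,-0.0077],[60,0,30.4,5,-0.002,-0.0342,-0.0077],[60,0,30.4,5,-0.002,-0.0342,-0.0077],[60,0,30.4,5,-0.002,-0.0342,-0.0077]]'&& python3 -m inch '[[60,0,0,0,0,0,0],[60,0,0,0,0,0,0]]'&& python3 - <<'E'
from plan import *
P,Q=now();print(np.round(get_state()["q"],3))
C=cam("wrist");get_image("wrist")
for d in landmark_of("wrist","stub_mid")[:2]: print(d["p"],np.round(d["point"]))
print(proj("",c2w(G,tray(37.5,100,15)),C).round())
P,Q=plan(P,Q,c2w(G,tray(37.5,100,50))[0],T30,v=25)
P,Q=plan(P,Q,c2w(G,tray(37.5,100,5))[0],T30,v=20)
E
```

```text
clock: 20.05
tcp_pos: [517.2, 41.1, 191.8]
tcp_rot: [-0.149, 2.964, 0.029]
contact_force: [1.3, -0.1, 0.1]
finger_gap: 59.9
finger_force: 0.0
clock: 20.47
tcp_pos: [503.1, 192.6, 178.8]
tcp_rot: [-0.194, 2.79, 0.049]
contact_force: [0.9, 0.2, -0.5]
finger_gap: 59.9
finger_force: 0.0
clock: 20.88
tcp_pos: [489.3, 345.0, 157.2]
tcp_rot: [-0.235, 2.614, 0.068]
contact_force: [0.7, 0.5, 0.3]
finger_gap: 59.8
finger_force: 0.0
clock: 21.05
tcp_pos: [488.0, 345.8, 156.4]
tcp_rot: [-0.242, 2.617, 0.068]
contact_force: [0.3, -0.9, -0.5]
finger_gap: 60.1
finger_force: 0.0
[-0.603  0.429 -0.393  2.17   1.289  0.521 -0.32 ]
0.73 [215. 272.]
[[273. 216.]]
N 3 row [-2.2, -1.1, 24.0, 0.0017, -0.003, 0.0009] | end [529.4 350.3  97. ]
N 3 row [-0.0, -0.0, 15.0, 0.0, 0.0, 0.0] | end [551.5 354.3  58.1]
```

```bash
python3 -m inch '[[60,-2.2,-1.1,24,0.0017,-0.003,0.0009],[60,-2.2,-1.1,24,0.0017,-0.003,0.0009],[60,-2.2,-1.1,24,0.0017,-0.003,0.0009],[60,0,0,0,0,0,0],[60,0,0,0,0,0,0]]'&& python3 - <<'E'
from plan import *
P,Q=now()
P,Q=plan(P,Q,c2w(G,tray(37.5,100,5))[0],T30,N=3)
E
```

```text
clock: 21.57
tcp_pos: [531.6, 345.1, 96.8]
tcp_rot: [-0.225, 2.61, 0.058]
contact_force: [-0.5, -0.5, 0.6]
finger_gap: 60.1
finger_force: 0.0
N 3 row [0.3, 1.9, 14.7, -0.0018, -0.0003, -0.0021] | end [551.5 354.3  58.1]
```

Next I descend and close, then lift and back out.

```bash
python3 -m inch '[[60,0.3,1.9,14.7,-0.0018,0,-0.0021],[60,0.3,1.9,14.7,-0.0018,0,-0.0021],[60,0.3,1.9,14.7,-0.0018,0,-0.0021],[60,0,0,0,0,0,0],[60,0,0,0,0,0,0]]'&& python3 -m inch '[[33,0,0,0.5,0,0,0],[33,0,0,0,0,0,0],[33,0,0,0,0,0,0],[33,0,0,0,0,0,0],[33,0,0,0,0,0,0]]' 45 && python3 -m inch '[[33,0,0,-10,0,0,0],[33,0,0,-20,0,0,0],[33,15,0,-15,0,0,0],[33,15,0,-15,0,0,0],[33,0,0,0,0,0,0]]' && python3 - <<'E'
from plan import *
P,Q=now();print(np.round(get_state()["q"],3))
P,Q=plan(P,Q,[500,300,205],Rt(.15,.15))
P,Q=plan(P,Q,c2w([492,-382,.11],[0,0,200])[0],Rt(0,.11))
E
```

```text
clock: 21.98
tcp_pos: [550.8, 356.0, 59.6]
tcp_rot: [-0.237, 2.608, 0.066]
contact_force: [0.0, 1.0, 0.1]
finger_gap: 59.9
finger_force: 0.0
clock: 22.4
tcp_pos: [551.0, 356.6, 59.9]
tcp_rot: [-0.238, 2.606, 0.066]
contact_force: [-4.6, -2.7, 8.1]
finger_gap: 35.3
finger_force: 45.0
clock: 22.82
tcp_pos: [492.6, 346.7, 96.8]
tcp_rot: [-0.243, 2.608, 0.068]
contact_force: [-0.9, 0.1, 0.3]
finger_gap: 34.9
finger_force: 45.8
[-0.638  0.543 -0.355  2.225  1.626  0.516 -0.671]
N 4 row [-10.0, -11.7, -25.3, 0.0036, 0.0934, 0.0084] | end [500 300 205]
N 19 row [5.1, -35.5, -0.2, 0.0002, 0.0079, 0.0021] | end [ 492. -382.  200.]
```

```bash
python3 -m inch '[[33,-8,-9.4,-20.3,0.003,0.0747,0.0067],[33,-8,-9.4,-20.3,0.003,0.0747,0.0067],[33,-8,-9.4,-20.3,0.003,0.0747,0.0067],[33,-8,-9.4,-20.3,0.003,0.0747,0.0067],[33,-8,-9.4,-20.3,0.003,0.0747,0.0067]]' && python3 -m inch '[[33,0,0,0,0,0,0],[33,0,0,0,0,0,0]]' && python3 - <<'E'
from plan import *
P,Q=now();print(np.round(get_state()["q"],3))
P,Q=plan(P,Q,c2w([492,-382,.11],[0,0,195])[0],Rt(0,.11),N=20)
E
```

```text
clock: 23.23
tcp_pos: [501.4, 311.2, 157.0]
tcp_rot: [-0.213, 2.815, -0.005]
contact_force: [1.4, -1.0, -1.2]
finger_gap: 35.2
finger_force: 45.7
clock: 23.4
tcp_pos: [504.7, 310.3, 157.7]
tcp_rot: [-0.203, 2.81, -0.004]
contact_force: [0.2, -0.1, -1.2]
finger_gap: 35.2
finger_force: 45.8
[-0.4    0.457 -0.502  2.014  0.8    0.631  0.245]
N 20 row [4.7, -34.3, -2.3, -0.001, 0.0162, 0.0017] | end [ 492. -382.  195.]
```

```bash
python3 -m inch '[[33,0,0,-23,0,0,0],[33,4.7,-34.3,-23,-0.001,0.0162,0.0017],[33,4.7,-34.3,0,-0.001,0.0162,0.0017],[33,4.7,-34.3,0,-0.001,0.0162,0.0017],[33,4.7,-34.3,0,-0.001,0.0162,0.0017]]' && python3 -m inch '[[33,4.7,-34.3,0,-0.001,0.0162,0.0017],[33,4.7,-34.3,0,-0.001,0.0162,0.0017],[33,4.7,-34.3,0,-0.001,0.0162,0.0017],[33,4.7,-34.3,0,-0.001,0.0162,0.0017],[33,4.7,-34.3,0,-0.001,0.0162,0.0017]]' && python3 -m inch '[[33,4.7,-34.3,0,-0.001,0.0162,0.0017],[33,4.7,-34.3,0,-0.001,0.0162,0.0017],[33,4.7,-34.3,0,-0.001,0.0162,0.0017],[33,4.7,-34.3,0,-0.001,0.0162,0.0017],[33,4.7,-34.3,0,-0.001,0.0162,0.0017]]' && python3 -m inch '[[33,4.7,-34.3,0,-0.001,0.0162,0.0017],[33,4.7,-34.3,0,-0.001,0.0162,0.0017],[33,4.7,-34.3,0,-0.001,0.0162,0.0017],[33,0,0,0,0,0,0],[33,0,0,0,0,0,0]]' && python3 - <<'E'
from plan import *
P,Q=now();print(np.round(get_state()["q"],3))
C=cam("wrist");cv2.imwrite("pics/7.png",get_image("wrist")[:,:,::-1])
print(proj("",c2w([492,-382,.11],BX["pan"][:4]),C).round().tolist())
P,Q=plan(P,Q,c2w([492,-382,.11],[0,0,85])[0],Rt(0,.11))
E
```

```text
clock: 23.82
tcp_pos: [489.2, 170.5, 197.6]
tcp_rot: [-0.206, 2.877, -0.007]
contact_force: [0.3, -0.8, -1.2]
finger_gap: 35.4
finger_force: 45.7
clock: 24.23
tcp_pos: [489.7, -3.0, 195.2]
tcp_rot: [-0.198, 2.96, -0.008]
contact_force: [0.8, -0.6, -0.6]
finger_gap: 34.7
finger_force: 45.7
clock: 24.65
tcp_pos: [488.6, -176.2, 193.9]
tcp_rot: [-0.189, 3.043, -0.008]
contact_force: [0.7, 0.0, -0.6]
finger_gap: 34.8
finger_force: 45.7
clock: 25.07
tcp_pos: [487.3, -280.2, 192.9]
tcp_rot: [-0.178, 3.093, -0.007]
contact_force: [0.9, 0.9, 0.1]
finger_gap: 35.1
finger_force: 45.7
[ 0.874  0.48  -0.628  1.814  0.335  0.913  1.791]
[[244.0, 244.0], [125.0, 242.0], [240.0, 117.0], [106.0, 118.0]]
N 5 row [1.9, -20.3, 21.6, -0.0014, 0.0087, 0.001] | end [ 492. -382.   85.]
```

View pics/7.png

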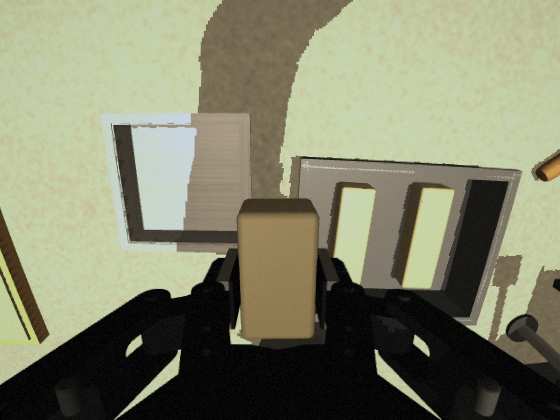

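Both bars lie flat in the tote (cols 355 and 428). The pan rim runs from about (102,115) to (252,252), 2–3 px right of and below the prediction.

```bash
python3 -m inch '[[33,1.5,-33,0,-0.002,0.012,0.001],[33,1.5,-33,0,-0.002,0.012,0.001],[33,1.5,-33,0,-0.002,0.012,0.001],[33,0,0,0,0,0,0],[33,0,0,0,0,0,0]]' && python3 - <<'E'
from plan import *
P,Q=now();print(np.round(get_state()["q"],3))
C=cam("wrist");get_image("wrist")
m=silhouettes("wrist","pan")
print(m and [m[0]["p"],cv2.boundingRect(m[0]["mask"].astype(np.uint8))])
print(proj("",c2w([494,-379.5,.11],BX["pan"][:4]),C).round().tolist())
P,Q=plan(P,Q,c2w([494,-379.5,.11],[0,0,85])[0],Rt(0,.11),N=4)
P,Q=plan(P,Q,c2w([494,-379.5,.11],[0,0,20])[0],Rt(0,.11),N=4)
E
```

```text
clock: 25.53
tcp_pos: [495.3, -377.3, 193.8]
tcp_rot: [-0.18, 3.128, 0.001]
contact_force: [0.5, 1.0, -0.6]
finger_gap: 35.3
finger_force: 45.7
[ 0.947  0.577 -0.599  1.627  0.358  1.043  1.929]
[0.89, (202, 121, 148, 139)]
[[335.0, 253.0], [215.0, 253.0], [343.0, 129.0], [208.0, 128.0]]
N 4 row [0.5, -0.5, 27.2, 0.0, 0.0022, 0.0012] | end [ 494.  -379.5   85. ]
N 4 row [0.0, 0.0, 16.2, 0.0, 0.0, 0.0] | end [ 494.  -379.5   20. ]
```

```bash
python3 -m inch '[[33,0.5,-0.5,27.2,0,0.0022,0.0012],[33,0.5,-0.5,27.2,0,0.0022,0.0012],[33,0.5,-0.5,27.2,0,0.0022,0.0012],[33,0.5,-0.5,27.2,0,0.0022,0.0012],[33,0,0,0,0,0,0]]' && python3 -m inch '[[33,0,0,20,0,0,0],[33,0,0,20,0,0,0],[33,0,0,20,0,0,0],[33,0,0,6,0,0,0],[33,0,0,0,0,0,0]]' && python3 -m inch '[[33,0,0,2,0,0,0],[33,0,0,2,0,0,0],[33,0,0,0,0,0,0]]'
```

```text
clock: 26.05
tcp_pos: [492.0, -376.1, 81.6]
tcp_rot: [0.179, -3.132, -0.008]
contact_force: [-0.3, 0.0, -0.1]
finger_gap: 35.1
finger_force: 45.7
clock: 26.47
tcp_pos: [494.3, -378.1, 19.9]
tcp_rot: [0.177, -3.136, -0.002]
contact_force: [-0.1, 0.1, 0.2]
finger_gap: 34.8
finger_force: 45.7
clock: 26.72
tcp_pos: [494.9, -379.6, 17.0]
tcp_rot: [-0.174, 3.135, -0.001]
contact_force: [-0.0, -0.2, -0.6]
finger_gap: 35.0
finger_force: 45.7
```

```bash
python3 -m inch '[[33,0,0,2,0,0,0],[33,0,0,2,0,0,0],[33,0,0,0,0,0,0]]' && python3 -m inch '[[33,0,0,1.3,0,0,0],[33,0,0,0,0,0,0]]' && python3 -m inch '[[33,0,0,1,0,0,0],[33,0,0,0,0,0,0]]'
```

```text
clock: 26.97
tcp_pos: [494.8, -379.9, 13.1]
tcp_rot: [-0.174, 3.135, -0.001]
contact_force: [-1.5, -0.1, 9.0]
finger_gap: 35.3
finger_force: 46.9
clock: 27.13
tcp_pos: [494.9, -379.9, 13.0]
tcp_rot: [-0.174, 3.135, -0.002]
contact_force: [-5.6, 2.6, 23.5]
finger_gap: 35.0
finger_force: 48.6
clock: 27.3
tcp_pos: [494.8, -379.9, 13.0]
tcp_rot: [-0.173, 3.135, -0.003]
contact_force: [-9.2, 4.5, 33.7]
finger_gap: 35.1
finger_force: 49.9
```

```bash
python3 -m inch '[[33,0,0,-2.8,0,0,0],[50,0,0,0,0,0,0],[50,0,0,0,0,0,0],[50,0,0,-10,0,0,0],[50,0,0,-30,0,0,0]]'&& python3 -m inch '[[50,0,0,-36,0,0,0],[50,0,0,-36,0,0,0],[50,0,0,-36,0,0,0],[30,0,0,-30,0,0,0],[0,0,0,0,0,0,0]]'&& python3 -m inch '[[0,0,0,0,0,0,0]]'&& python3 - <<'E'
from plan import *
P,Q=now()
cv2.imwrite("pics/8.png",np.hstack([get_image("scene")[100:380,100:400,::-1],get_image("wrist")[60:340,130:430,::-1]]))
L={}
for n in("scene","side"):
    get_image(n);L[n]=landmark_of(n,"lever_pad");print(n,[(np.round(d["point"],1),d["p"]) for d in L[n][:2]])
    for a in (0,.05,.1):
        t=np.radians(20)-a;u=np.array([-np.cos(t),0,np.sin(t)]);X=np.array([30,-207,100])+135*u+6*np.array([np.sin(t),0,np.cos(t)])
        print(a,c2w(G,X).round(1),proj(n,c2w(G,X)).round(1))
print(tri("scene",L["scene"][0]["point"],"side",L["side"][0]["point"]))
E
```

```text
clock: 27.72
tcp_pos: [491.9, -378.2, 49.4]
tcp_rot: [0.175, -3.132, -0.008]
contact_force: [-0.8, -0.4, 0.2]
finger_gap: 50.0
finger_force: 0.0
clock: 28.13
tcp_pos: [497.0, -380.4, 197.3]
tcp_rot: [-0.174, 3.128, -0.008]
contact_force: [1.5, -0.8, 0.4]
finger_gap: 26.8
finger_force: 0.0
clock: 28.22
tcp_pos: [495.0, -379.9, 192.6]
tcp_rot: [-0.174, 3.133, -0.003]
contact_force: [0.0, -1.3, -0.8]
finger_gap: 14.4
finger_force: 0.0
scene [(array([185.4, 288.3]), 0.82), (array([137.9, 356.4]), 0.75)]
0 [[557.5  43.4 151.8]] [[289.  182.3]]
0.05 [[555.1  42.9 145.5]] [[288.  183.8]]
0.1 [[553.   42.6 139.1]] [[287.2 185.3]]
side [(array([199. , 262.2]), 0.7), (array([195.2, 370.4]), 0.37)]
0 [[557.5  43.4 151.8]] [[264.3 195.6]]
0.05 [[555.1  42.9 145.5]] [[265.1 197.9]]
0.1 [[553.   42.6 139.1]] [[265.8 200.2]]
(array([558.90351362,  44.92095379, 141.03231396]), np.float64(7.012015587950687))
```

View pics/8.png

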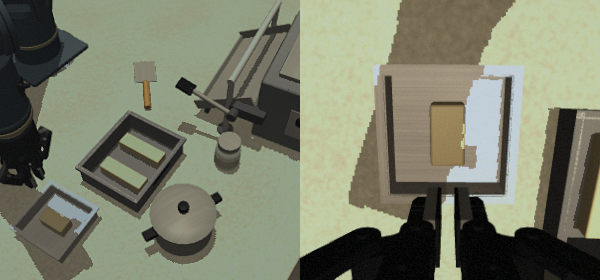

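The stub lies flat in the pan, both bars lie side by side in the tote, and the tray is empty. On to the lever.

```bash
python3 - <<'E'
from plan import *
P,Q=now()
P,Q=plan(P,Q,[553,43.5,190],Rt(0,.17),N=15)
E
```

```text
N 15 row [-7.8, 27.4, -0.0, 0.0001, -0.0, -0.0039] | end [553.   43.5 190. ]
```

```bash
python3 -m inch '[[0,-7.8,27.4,0,0,0,-0.0039],[0,-7.8,27.4,0,0,0,-0.0039],[0,-7.8,27.4,0,0,0,-0.0039],[0,-7.8,27.4,0,0,0,-0.0039],[0,-7.8,27.4,0,0,0,-0.0039]]' && python3 -m inch '[[0,-7.8,27.4,0,0,0,-0.0039],[0,-7.8,27.4,0,0,0,-0.0039],[0,-7.8,27.4,0,0,0,-0.0039],[0,-7.8,27.4,0,0,0,-0.0039],[0,-7.8,27.4,0,0,0,-0.0039]]' && python3 -m inch '[[0,-7.8,27.4,0,0,0,-0.0039],[0,-7.8,27.4,0,0,0,-0.0039],[0,-7.8,27.4,0,0,0,-0.0039],[0,-7.8,27.4,0,0,0,-0.0039],[0,-7.8,27.4,0,0,0,-0.0039]]' && python3 -m inch '[[0,0,0,0,0,0,0],[0,0,0,0,0,0,0]]' && python3 - <<'E'
from plan import *
P,Q=now()
P,Q=plan(P,Q,[553,43.5,158],Rt(0,.17),N=2)
E
```

```text
clock: 28.93
tcp_pos: [516.4, -237.4, 189.8]
tcp_rot: [0.205, -3.135, -0.002]
contact_force: [0.7, 1.0, -0.0]
finger_gap: -0.4
finger_force: 0.0
clock: 29.35
tcp_pos: [536.1, -96.4, 190.0]
tcp_rot: [0.236, -3.133, -0.001]
contact_force: [0.1, 0.3, -0.1]
finger_gap: -0.0
finger_force: 0.0
clock: 29.77
tcp_pos: [553.1, 45.0, 190.0]
tcp_rot: [0.266, -3.13, -0.001]
contact_force: [0.2, -0.2, 0.5]
finger_gap: -0.0
finger_force: 0.0
clock: 29.93
tcp_pos: [553.0, 45.7, 190.2]
tcp_rot: [-0.272, 3.13, 0.002]
contact_force: [-0.1, -1.2, 0.3]
finger_gap: 0.0
finger_force: 0.0
N 2 row [0.2, -1.1, 16.1, 0.0006, 0.0001, 0.0017] | end [553.   43.5 158. ]
```

```bash
python3 -m inch '[[0,0,-1,16,0,0,0],[0,0,-1,12,0,0,0],[0,0,0,8,0,0,0],[0,0,0,8,0,0,0],[0,0,0,8,0,0,0]]' && python3 -m inch '[[0,0,0,8,0,0,0],[0,0,0,8,0,0,0],[0,0,0,8,0,0,0],[0,0,0,8,0,0,0],[0,0,0,8,0,0,0]]' && python3 -m inch '[[0,0,0,8,0,0,0],[0,0,0,8,0,0,0],[0,0,0,4,0,0,0],[0,0,0,0,0,0,0]]'
```

```text
clock: 30.35
tcp_pos: [553.6, 40.8, 138.1]
tcp_rot: [-0.264, 3.13, -0.0]
contact_force: [-0.9, -1.2, 4.3]
finger_gap: -0.2
finger_force: 1.8
clock: 30.77
tcp_pos: [553.4, 41.6, 97.9]
tcp_rot: [-0.266, 3.13, 0.0]
contact_force: [-2.1, -0.9, 4.3]
finger_gap: 0.3
finger_force: 2.2
clock: 31.1
tcp_pos: [554.0, 41.9, 77.8]
tcp_rot: [-0.266, 3.129, 0.001]
contact_force: [-0.2, -0.1, 0.9]
finger_gap: 0.4
finger_force: 0.0
```

```bash
python3 -m inch '[[0,0,0,2,0,0,0],[0,0,0,2,0,0,0],[0,0,0,0,0,0,0]]' && python3 -m inch '[[0,0,0,2,0,0,0],[0,0,0,0,0,0,0]]' && python3 -m inch '[[0,0,0,1,0,0,0],[0,0,0,0,0,0,0]]'
```

```text
clock: 31.35
tcp_pos: [554.2, 42.0, 75.7]
tcp_rot: [-0.266, 3.128, 0.0]
contact_force: [-2.7, -0.4, 12.9]
finger_gap: 0.1
finger_force: 6.4
clock: 31.52
tcp_pos: [554.3, 42.0, 75.2]
tcp_rot: [-0.266, 3.127, -0.001]
contact_force: [-8.8, -3.1, 31.4]
finger_gap: -0.1
finger_force: 16.0
clock: 31.68
tcp_pos: [554.4, 42.0, 75.0]
tcp_rot: [-0.266, 3.126, -0.002]
contact_force: [-11.6, -2.6, 39.7]
finger_gap: -0.2
finger_force: 21.0
```

```bash
python3 -m inch '[[0,0,0,-5,0,0,0],[0,0,0,-15,0,0,0],[0,0,0,-36,0,0,0],[0,0,0,-36,0,0,0],[0,0,0,-36,0,0,0]]' && python3 -m inch '[[0,25,-10,-10,0,0,0],[0,25,-10,0,0,0,0],[0,25,-10,0,0,0,0],[0,0,0,0,0,0,0],[0,0,0,0,0,0,0]]' && python3 - <<'E'
from plan import *
for n in("scene","side"):
    im=get_image(n)
    if n=="side": cv2.imwrite("pics/9.png",im[:,:,::-1])
    print([(np.round(d["point"],1),d["p"]) for d in landmark_of(n,"lever_pad")[:2]])
    for a in(.5,.55,.6):
        t=np.radians(20)-a;X=np.array([30,-207,100])+135*np.array([-np.cos(t),0,np.sin(t)])+6*np.array([np.sin(t),0,np.cos(t)])
        print(a,c2w(G,X).round(1),proj(n,c2w(G,X)).round(1))
E
```

```text
clock: 32.1
tcp_pos: [553.0, 41.8, 201.0]
tcp_rot: [0.267, -3.13, -0.001]
contact_force: [0.8, -0.8, 0.2]
finger_gap: -0.3
finger_force: 0.0
clock: 32.52
tcp_pos: [483.9, -1.6, 209.9]
tcp_rot: [-0.263, 3.13, -0.001]
contact_force: [1.3, 0.9, -0.5]
finger_gap: -0.1
finger_force: 0.0
[(array([206.9, 284.1]), 0.93), (array([172.7, 322. ]), 0.37)]
0.5 [[548.1  41.7  85.6]] [[285.  199.2]]
0.55 [[548.9  41.8  78.9]] [[285.3 201.1]]
0.6 [[550.1  42.   72.3]] [[285.7 202.9]]
[(array([223.8, 269.1]), 0.71)]
0.5 [[548.1  41.7  85.6]] [[267.7 217.9]]
0.55 [[548.9  41.8  78.9]] [[267.4 219.9]]
0.6 [[550.1  42.   72.3]] [[267.  221.8]]
```

View pics/9.png

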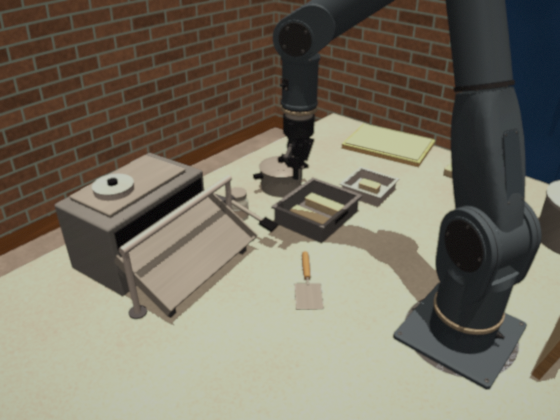

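The tray is empty and all three castings are in place. The lever pad, at about (269,224), reads as fully down, and the arm is clear.

```bash
python3 -c "
from station import *
print(close_job())"
```

```text
the job is handed in; nothing more can be done
None
```

Job handed in at about 33 s: both full bars lie flat side by side in the tote, the stub lies flat in the pan, the tray is empty, and the lever is down on its stop with the arm backed off and touching nothing.

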